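# Put the condiment stand in order

### The arm

A 6-joint arm with a two-finger parallel gripper is mounted at the origin on a cart in front of the work surface, level with it; the furniture and walls round the work are solid. World frame = base frame: x ahead of the robot, y to its left, z up, the work surface at z = 0. Lengths are in m, angles in degrees, forces in N, time in s.
With the tool pointing down it reaches from about 0.3 to 0.75 m from the base axis. Payload 8.5 kg.
Tool frame: the origin (TCP) lies at the very end of the fingers, on their centre line; the grasp point (between the pads) lies 19 mm behind it; z points along the fingers, y is the line along which they close (so a half turn about z gives the same grasp; the last joint's range is limited). The gripper opens to 88 mm and grips with 3 to 60 N. Pads are 18 mm wide; open, the fingers measure 123 mm over their backs; the gripper's body (75 mm by 187 mm) begins 45 mm behind the grasp point.
Start: joints at [-79.257, 21.807, 74.336, -0, 83.858, -12.336], TCP at [0.216, -0.506, 0.239] pointing down, gripper open.
Joint ranges: [-178.18, 178.18], [-50.72, 133.34], [12.68, 142.11], [-81.47, 261.47], [9.98, 163.14], [-165.26, 165.26]. Speed limits (degrees/s): [136.94, 136.94, 180, 180, 180, 180].

### API

Orientations are given as [roll, pitch, yaw] about the fixed x, y, z axes, in that order (R = Rz(yaw) Ry(pitch) Rx(roll)).
In Python, from workcell import manip gives the robot as it stands.
- The arm moves only by the tool jog_arm, never from a script. Its argument "motion" is a list of rows, each an object of numbers: "tx", "ty", "tz": the shift along the tool's x, y, z in m; "wx", "wy", "wz": the turn, a rotation vector about the tool's x, y, z in rad. In form: [{"tx": .., "ty": .., "tz": .., "wx": .., "wy": .., "wz": ..}, ...]. A call has 1 to 12 rows; each row shifts and turns the commanded pose from where the row before left it, along the tool's axes as they then stand; what a row does not reach is not made up. A row lasts 1/10 s, in which the tool goes at most 50 mm and 8.59 degrees, less where a joint would pass 70% of its speed; a pose out of reach is approached as far as the arm can. A call with a gripper value outside its range is refused whole. "fingers" is the closure, from 0 (fully open) to 1 (shut), set as the call begins (left out, the last holds). The fingers move at their own pace and stop on an object; the grip force is fixed at half the most. Time passes only in rows, so rows that do not move let the fingers close. It gives the time, the measured TCP pose, the force, the opening and the grip force at its end, in the units of the state.
- manip.observe(): the state, without advancing time (a new reading comes with each control period).
- manip.camera(name): name is "side" or "top" or "wrist"; returns the picture (420x560x3 uint8, red, green, blue); there is no depth.
- manip.camera_info(name): a dict with "vfov" (degrees; the focal length in pixels is half the picture's height over the tangent of half this angle, whatever the lens; pixels are square), "cx", "cy" (the principal point, pixels), "rvec" (rotation vector, rad) and "tvec" (3), from world to camera coordinates, as OpenCV has them; the wrist camera has in their place "tool_from_camera" (4x4, takes a point from camera to tool coordinates, whose origin is the TCP and whose axes are the flange's). Camera axes: x right, y down, z forward; pixel columns grow to the right and rows downward; lengths in m; the calibration is good to about 2 mm. A picture is of the moment at which its call begins: read the wrist's pose just before it. camera_info takes no time and is no camera call.
- manip.sign_off(): hands the job in; it is judged then, once.
The state is a dict: "clock": time; "joints": joint angles; "dq": joint speeds; "joint_efforts": joint torques, N m; "ee_pos": TCP position; "orientation": TCP orientation; "contact_force": force on the tool from outside, world axes, zero at the start; "ft_torque": the same for the moment, N m; "finger_gap": finger opening in m; "grasp_force": force on a finger pad.
Only numpy, scipy, OpenCV 4.12 (cv2) and the standard library are available. Lean on these libraries where they do the work, as an engineer would, in place of code of your own. Each camera call takes 0.05 s, during which the arm holds its last target. There are 200 camera calls.

### The job

The four condiments on the stand are each in the wrong cup: the tall bottles wobble in the shallow cups and the low things are sunk in the deep ones. Change them round so that the tallest stands in the deepest cup, the next tallest in the next deepest, and so on down to the salt shaker in the shallowest, every one upright on the floor of its own cup; the empty rubber mat is there to stand something on meanwhile. Keep them upright, and set them down rather than drop them.

Things in the scene. Friction and masses are not known exactly. Their poses are not given: they have to be found in the camera images.
- ketchup: The tallest: clear ketchup bottle full of red sauce with a white cap, 229 tall, 0.62 kg. Body 49 x 63 (x by y) up to 130 (it fits the cups at any yaw), round neck and cap 37 in diameter from 130 to 229: grip the neck from above, any yaw. Origin: centre of its underside, z up. Standing upright in a cup, its origin is 3 mm above the cup's origin.
- hot_sauce: Second tallest: slim clear glass sauce bottle with a green-and-white label and a yellow cap, 184 tall, 0.21 kg. Round body 48 in diameter up to 90, above that it narrows evenly like a cone to 22 at the top (about 36 wide at 130, 30 at 150): grip it there from above, any yaw, firmly. Origin: centre of its underside, z up. Standing upright in a cup, its origin is 3 mm above the cup's origin.
- jam: Second lowest: pink-red jam jar with a dark lid, 115 tall, 0.45 kg. Body about 63 x 68; round lid 61 in diameter from 104 to 115: grip the lid from above, any yaw, firmly (40 N): held high, it can swing if moved briskly. Origin: centre of its underside, z up. Standing upright in a cup, its origin is 3 mm above the cup's origin.
- salt: The lowest: small glass shaker, half full of white salt, with a grey domed cap, 90 tall, 0.1 kg. Round, 44 in diameter at 30, narrowing upward; cap 34 in diameter from 66 to 79, dome above: grip the cap from above, any yaw. Origin: centre of its underside, z up. Standing upright in a cup, its origin is 3 mm above the cup's origin.
- cup_deepest: The deepest of four round steel cups in a row on an oak board: 63 high, 60 deep inside, blue ring round the rim. Bore 84, mouth slightly flared, 97 wide over the ring; floor 3 thick. Fixed. Origin: centre of its underside, 12 above the worktop, z up; y along the row (cups 105 apart, in any order), x across it, away from the robot.
- cup_second: The second deepest of four round steel cups in a row on an oak board: 48 high, 45 deep inside, green ring round the rim. Bore 84, mouth slightly flared, 97 wide over the ring; floor 3 thick. Fixed. Origin: centre of its underside, 12 above the worktop, z up; y along the row (cups 105 apart, in any order), x across it, away from the robot.
- cup_third: The third deepest of four round steel cups in a row on an oak board: 33 high, 30 deep inside, yellow ring round the rim. Bore 84, mouth slightly flared, 97 wide over the ring; floor 3 thick. Fixed. Origin: centre of its underside, 12 above the worktop, z up; y along the row (cups 105 apart, in any order), x across it, away from the robot.
- cup_shallowest: The shallowest of four round steel cups in a row on an oak board: 18 high, 15 deep inside, white ring round the rim. Bore 84, mouth slightly flared, 97 wide over the ring; floor 3 thick. Fixed. Origin: centre of its underside, 12 above the worktop, z up; y along the row (cups 105 apart, in any order), x across it, away from the robot.
- bar_mat: Black ribbed rubber mat lying on the worktop beside the row, 130 x 130 x 6, empty: a free spot to stand one thing meanwhile. Fixed. (The oak board with the cups is 450 x 112 x 12, its wire end handles 39 high.) Origin: centre of its underside; a thing stands 5 above it.
Things that resemble listed ones, but are neither listed nor needed, are in the scene too. What is shaped like the jam but purple is not meant. What is shaped like the salt but red is not meant.

How it is judged (in metres and radians):
At the end, for the whole second after the job is handed in: The ketchup bottle stands in the deepest cup, the hot sauce in the second deepest, the jam jar in the third and the salt shaker in the shallowest: each within 25 mm of its cup's axis, its underside within 6 mm of the cup's floor, within 0.1 rad of upright, at rest and released (horizontal distance between ketchup and cup_deepest below 0.025 m and z of ketchup in the frame of cup_deepest between -0.003 and 0.009 m and angle between each of ketchup, hot_sauce, jam, salt's own z axis and vertical below 0.1 rad and linear speed of each of ketchup, hot_sauce, jam, salt below 0.03 m/s and angular speed of each of ketchup, hot_sauce, jam, salt below 0.2 rad/s and horizontal distance between hot_sauce and cup_second below 0.025 m and z of hot_sauce in the frame of cup_second between -0.003 and 0.009 m and horizontal distance between jam and cup_third below 0.025 m and z of jam in the frame of cup_third between -0.003 and 0.009 m and horizontal distance between salt and cup_shallowest below 0.025 m and z of salt in the frame of cup_shallowest between -0.003 and 0.009 m); the robot touches nothing.
It fails at once if one of the four is tipped over (angle between any of ketchup, hot_sauce, jam, salt's own z axis and vertical above 0.6 rad).
It fails at once if one of the four is dropped (falls freely by more than about 3 cm) ((linear speed of ketchup above 0.75 m/s and contact force between the fingers and ketchup below 0.05 N) or (linear speed of hot_sauce above 0.75 m/s and contact force between the fingers and hot_sauce below 0.05 N) or (linear speed of jam above 0.75 m/s and contact force between the fingers and jam below 0.05 N) or (linear speed of salt above 0.75 m/s and contact force between the fingers and salt below 0.05 N)).
It also fails if it takes over 144 s, if anything falls off the work surface, if the arm or the gripper's body presses on something with over 40 N, if the wrist force passes 120 N, or if a joint passes its speed limit or range.

## Working session

There is one attempt and no reset: what is moved stays moved. The work goes in short steps, Python scripts to look and compute and a tool call to move; the robot and the scene stay as the last step left them, time stands still between calls to the robot, and variables do not carry over. Pictures are saved under pics/ and viewed, at most 14 in all, crops included, and the job is handed in when it is done.

Besides the shell and the picture viewer there is one more tool, called after "Emit:" in YAML: its name, and indented under it one key for each argument. jog_arm: Moves the arm, as the interface text tells. Its arguments: {"type":"object","properties":{"motion":{"type":"array"},"fingers":{"type":"number"}},"required":["motion"]}

```bash
mkdir -p pics
python3 - <<'E'
from workcell import manip
import cv2
print(manip.observe())
for n in("side","top"):
    cv2.imwrite(f"pics/{n}0.png",manip.camera(n)[:,:,::-1]); print(n,manip.camera_info(n))
print(manip.camera_info("wrist"))
E
```

```text
{'clock': 0.0, 'joints': array([-7.92566241e+01,  2.18400951e+01,  7.43839654e+01, -8.92490033e-04,
        8.38580121e+01, -1.23357162e+01]), 'dq': array([ 0.08344959, -0.02419856,  0.00544597,  0.0405742 , -0.01277883,
        0.05739072]), 'joint_efforts': array([ 2.20067523e-04, -4.37928700e+01, -2.24556327e+01,  7.13347946e-02,
        3.52383906e-02, -9.91467141e-05]), 'ee_pos': array([ 0.21554235, -0.50570229,  0.2381508 ]), 'orientation': array([-1.79919633e+02, -1.66671759e-02,  2.30791765e+01]), 'contact_force': array([ 0.03726392,  0.54889096, -0.42425647]), 'ft_torque': array([-0.01963279,  0.02953917, -0.03120034]), 'grasp_force': 0.0, 'finger_gap': 0.08792253637356495}
side {'vfov': 49.961694464236665, 'cx': 273.93872818267005, 'cy': 208.4342937992535, 'rvec': array([ 1.43413503, -1.6712286 ,  1.00967442]), 'tvec': array([0.08631638, 0.27247086, 0.74338259])}
top {'vfov': 52.745814495734045, 'cx': 271.7620461367748, 'cy': 206.55055483207656, 'rvec': array([ 2.11392252, -2.14986631,  0.20837486]), 'tvec': array([-0.00343234,  0.53368996,  0.94392182])}
{'vfov': 67.77521573496689, 'cx': 274.4495484307855, 'cy': 208.43823638649167, 'tool_from_camera': array([[ 1.17465858e-03, -9.46202202e-01, -3.23573813e-01,
         8.32833415e-02],
       [ 9.99999206e-01,  1.25890606e-03, -5.10611146e-05,
        -2.75681213e-04],
       [ 4.55663173e-04, -3.23573497e-01,  9.46202930e-01,
        -1.46580215e-01],
       [ 0.00000000e+00,  0.00000000e+00,  0.00000000e+00,
         1.00000000e+00]])}
```

View pics/top0.png

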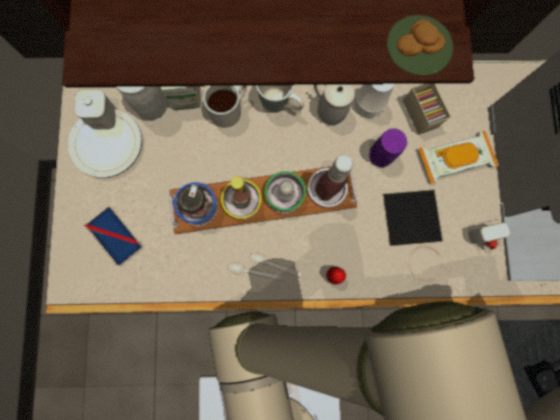

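View pics/side0.png

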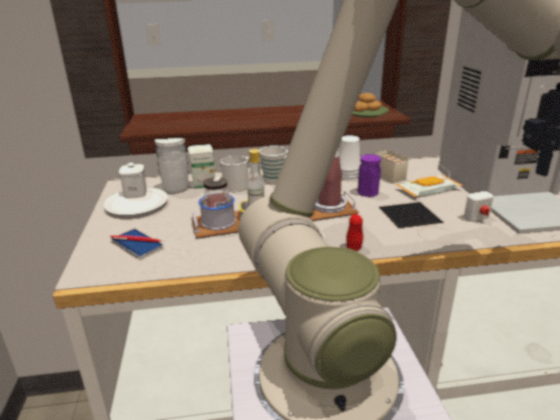

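Top view: blue cup (195,203) holds jam, yellow (240,197) hot sauce, green (285,191) salt, white (328,187) ketchup; the mat is at (412,217). It's a 4-cycle, so ketchup goes to the mat first.

Run:
```python
import cv2
im=cv2.imread("pics/top0.png")[145:245,160:360]
cv2.imwrite("pics/crop0.png",cv2.resize(im,None,fx=4,fy=4,interpolation=cv2.INTER_CUBIC))
```

```text
(no output)
```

View pics/crop0.png

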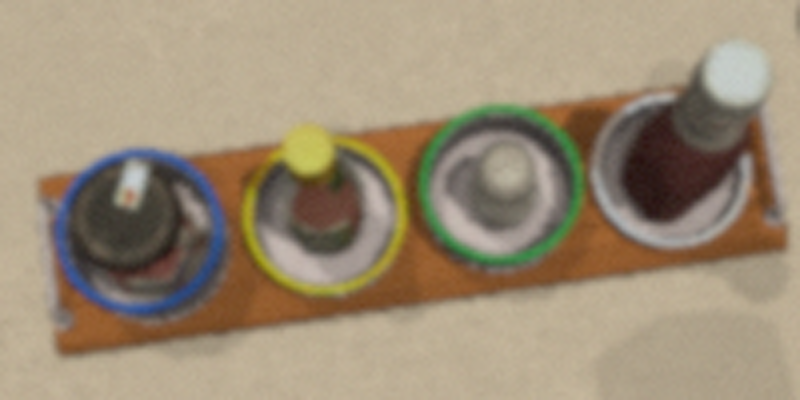

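Enlarged crop (×4, origin 160,145). Ring centres: blue (141,232), yellow (325,216), green (501,186), white (672,170). Tops: jam lid (127,218), hot-sauce cap (310,150), salt dome (507,165), ketchup cap (738,73).

```bash
cat > h.py <<'E'
from workcell import manip
import cv2, numpy as np
from scipy.spatial.transform import Rotation as Ro
def ray(name,uv,z,state=None):
    i=manip.camera_info(name); f=210/np.tan(np.radians(i["vfov"]/2))
    d=np.array([(uv[0]-i["cx"])/f,(uv[1]-i["cy"])/f,1])
    if name=="wrist":
        T=i["tool_from_camera"]; R=Ro.from_euler("xyz",state["orientation"],degrees=True).as_matrix()
        o=state["ee_pos"]+R@T[:3,3]; d=R@T[:3,:3]@d
    else:
        R=cv2.Rodrigues(i["rvec"])[0]; o=-R.T@i["tvec"]; d=R.T@d
    return o+d*(z-o[2])/d[2]
E
python3 - <<'E'
from h import *
c=lambda u,v:(160+(u+.5)/4-.5,145+(v+.5)/4-.5)
P=[]
for n,u,v,z in [("blue",141,232,.075),("yel",325,216,.06-.015),("green",501,186,.06),("white",672,170,.03),("jam",127,218,.13),("hot",310,150,.199),("salt",507,165,.102),("ket",738,73,.244)]:
    p=ray("top",c(u,v),z); P.append(p[:2]); print(n,p.round(4))
C=np.array(P[:4]); m=C.mean(0); d=C[3]-C[0]; t=np.linalg.svd(C-m)[2][0]; t*=np.sign(t@d)
print("fit",[(m+t*.105*k).round(4) for k in(-1.5,-.5,.5,1.5)],"row dir",np.degrees(np.arctan2(t[1],t[0])))
print("mat",ray("top",(412.5,217.5),.006))
E
```

```text
blue [0.5406 0.1631 0.075 ]
yel [0.5544 0.06   0.045 ]
green [ 0.5676 -0.0435  0.06  ]
white [ 0.5825 -0.1483  0.03  ]
jam [0.5376 0.1614 0.13  ]
hot [0.5567 0.0582 0.199 ]
salt [ 0.5703 -0.0452  0.102 ]
ket [ 0.5805 -0.1496  0.244 ]
fit [array([0.5404, 0.1639]), array([0.5543, 0.0598]), array([ 0.5682, -0.0442]), array([ 0.5822, -0.1483])] row dir -82.37225400447412
mat [ 0.50877034 -0.35652096  0.006     ]
```

Emit:
jog_arm:
  motion:
    - {"wz": -0.13,"tz": -0.004}
    - {"wz": -0.13,"tz": -0.004}
    - {"wz": -0.13,"tz": -0.004}
    - {"wz": -0.13,"tz": -0.004}
    - {"wz": -0.13,"tz": -0.004}
    - {"wz": -0.13,"tz": -0.004}
    - {"wz": -0.13,"tz": -0.004}
    - {"wz": -0.13,"tz": -0.004}
    - {"wz": -0.13,"tz": -0.004}
    - {"wz": -0.13,"tz": -0.004}
    - {}
    - {}

```text
invalid input
```

```bash
cat >> h.py <<'E'
def to(*tg):
    s=manip.observe(); R=Ro.from_euler("xyz",s["orientation"],degrees=True).as_matrix()
    p=s["ee_pos"]; print("t",round(s["clock"],2),"p",p.round(4),"rpy",s["orientation"].round(2),"gap",round(s["finger_gap"],4),"F",round(s["grasp_force"],1))
    for t in tg: print("->",t,"tool d",(R.T@(np.array(t)-p)).round(4)); p=np.array(t)
E
python3 -c "
from h import *
to((.5555,.059,.27),(.5555,.059,.136))"
```

```text
t 0.1 p [ 0.2155 -0.5057  0.2382] rpy [-1.7993e+02 -2.0000e-02  2.3080e+01] gap 0.088 F 0.0
-> (0.5555, 0.059, 0.27) tool d [ 0.5341 -0.3863 -0.0312]
-> (0.5555, 0.059, 0.136) tool d [-0.      0.0002  0.134 ]
```

Emit:
jog_arm:
  motion:
    - {"tx": 0,"ty": 0,"tz": -0.004,"wx": 0,"wy": 0,"wz": -0.13}
    - {"tx": 0,"ty": 0,"tz": -0.004,"wx": 0,"wy": 0,"wz": -0.13}
    - {"tx": 0,"ty": 0,"tz": -0.004,"wx": 0,"wy": 0,"wz": -0.13}
    - {"tx": 0,"ty": 0,"tz": -0.004,"wx": 0,"wy": 0,"wz": -0.13}
    - {"tx": 0,"ty": 0,"tz": -0.004,"wx": 0,"wy": 0,"wz": -0.13}
    - {"tx": 0,"ty": 0,"tz": -0.004,"wx": 0,"wy": 0,"wz": -0.13}
    - {"tx": 0,"ty": 0,"tz": -0.004,"wx": 0,"wy": 0,"wz": -0.13}
    - {"tx": 0,"ty": 0,"tz": -0.004,"wx": 0,"wy": 0,"wz": -0.13}
    - {"tx": 0,"ty": 0,"tz": -0.004,"wx": 0,"wy": 0,"wz": -0.13}
    - {"tx": 0,"ty": 0,"tz": -0.004,"wx": 0,"wy": 0,"wz": -0.13}
    - {"tx": 0,"ty": 0,"tz": 0,"wx": 0,"wy": 0,"wz": 0}
  fingers: 0

```text
clock: 1.2
ee_pos: [0.2156, -0.506, 0.2789]
orientation: [180.0, 0.0, 97.6]
contact_force: [-0.1, -0.4, 0.1]
finger_gap: 0.0881
grasp_force: 0.0
```

```bash
python3 -c "
from h import *
to((.5555,.059,.27),(.5555,.059,.136))"
```

```text
t 1.2 p [ 0.2156 -0.506   0.2789] rpy [1.800e+02 1.000e-02 9.763e+01] gap 0.0881 F 0.0
-> (0.5555, 0.059, 0.27) tool d [0.5149 0.4119 0.0088]
-> (0.5555, 0.059, 0.136) tool d [ 0.    -0.     0.134]
```

Emit:
jog_arm:
  motion:
    - {"tx": 0.0165,"ty": 0.0129,"tz": 0,"wx": 0,"wy": 0,"wz": 0}
    - {"tx": 0.033,"ty": 0.0264,"tz": 0,"wx": 0,"wy": 0,"wz": 0}
    - {"tx": 0.033,"ty": 0.0264,"tz": 0,"wx": 0,"wy": 0,"wz": 0}
    - {"tx": 0.033,"ty": 0.0264,"tz": 0,"wx": 0,"wy": 0,"wz": 0}
    - {"tx": 0.033,"ty": 0.0264,"tz": 0,"wx": 0,"wy": 0,"wz": 0}
    - {"tx": 0.033,"ty": 0.0264,"tz": 0,"wx": 0,"wy": 0,"wz": 0}
    - {"tx": 0.033,"ty": 0.0264,"tz": 0,"wx": 0,"wy": 0,"wz": 0}
    - {"tx": 0.033,"ty": 0.0264,"tz": 0,"wx": 0,"wy": 0,"wz": 0}
    - {"tx": 0.033,"ty": 0.0264,"tz": 0,"wx": 0,"wy": 0,"wz": 0}
    - {"tx": 0.033,"ty": 0.0264,"tz": 0,"wx": 0,"wy": 0,"wz": 0}
    - {"tx": 0.033,"ty": 0.0264,"tz": 0,"wx": 0,"wy": 0,"wz": 0}
    - {"tx": 0.033,"ty": 0.0264,"tz": 0,"wx": 0,"wy": 0,"wz": 0}

```text
clock: 2.4
ee_pos: [0.4668, -0.0881, 0.2785]
orientation: [-180.0, -0.0, 97.3]
contact_force: [1.0, -0.6, -0.4]
finger_gap: 0.0882
grasp_force: 0.0
```

Emit:
jog_arm:
  motion:
    - {"tx": 0.033,"ty": 0.0264,"tz": 0,"wx": 0,"wy": 0,"wz": 0}
    - {"tx": 0.033,"ty": 0.0264,"tz": 0,"wx": 0,"wy": 0,"wz": 0}
    - {"tx": 0.033,"ty": 0.0264,"tz": 0,"wx": 0,"wy": 0,"wz": 0}
    - {"tx": 0.0364,"ty": 0.0294,"tz": 0,"wx": 0,"wy": 0,"wz": 0}
    - {"tx": 0,"ty": 0,"tz": 0,"wx": 0,"wy": 0,"wz": 0}
    - {"tx": 0,"ty": 0,"tz": 0,"wx": 0,"wy": 0,"wz": 0}
    - {"tx": 0,"ty": 0,"tz": 0,"wx": 0,"wy": 0,"wz": 0}

```text
clock: 3.1
ee_pos: [0.5557, 0.0578, 0.2786]
orientation: [-180.0, 0.0, 97.4]
contact_force: [0.0, 0.1, -0.3]
finger_gap: 0.0885
grasp_force: 0.0
```

```bash
python3 -c "
from h import *
to((.5555,.059,.27),(.5555,.059,.136))
s=manip.observe(); print(s['joints'].round(1))
cv2.imwrite('pics/w1.png',manip.camera('wrist')[:,:,::-1])"
```

```text
t 3.1 p [0.5557 0.0578 0.2786] rpy [-1.7996e+02  1.0000e-02  9.7420e+01] gap 0.0885 F 0.0
-> (0.5555, 0.059, 0.27) tool d [ 0.0012 -0.      0.0086]
-> (0.5555, 0.059, 0.136) tool d [0.00e+00 1.00e-04 1.34e-01]
[ -6.2  21.3  68.5  -0.   90.2 -13.6]
```

View pics/w1.png

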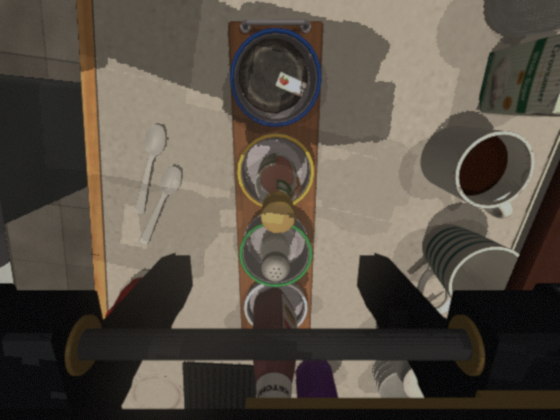

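Wrist view: hot-sauce cap at (278,218), centred between the fingers; board is parallel to the view axis. Descend and grip.

Emit:
jog_arm:
  motion:
    - {"tx": 0.001,"ty": 0,"tz": 0.015,"wx": 0,"wy": 0,"wz": 0}
    - {"tx": 0,"ty": 0,"tz": 0.025,"wx": 0,"wy": 0,"wz": 0}
    - {"tx": 0,"ty": 0,"tz": 0.025,"wx": 0,"wy": 0,"wz": 0}
    - {"tx": 0,"ty": 0,"tz": 0.025,"wx": 0,"wy": 0,"wz": 0}
    - {"tx": 0,"ty": 0,"tz": 0.025,"wx": 0,"wy": 0,"wz": 0}
    - {"tx": 0,"ty": 0,"tz": 0.018,"wx": 0,"wy": 0,"wz": 0}
    - {"tx": 0,"ty": 0,"tz": 0.01,"wx": 0,"wy": 0,"wz": 0}
    - {"tx": 0,"ty": 0,"tz": 0,"wx": 0,"wy": 0,"wz": 0}
    - {"tx": 0,"ty": 0,"tz": 0,"wx": 0,"wy": 0,"wz": 0}
    - {"tx": 0,"ty": 0,"tz": 0,"wx": 0,"wy": 0,"wz": 0}

```text
clock: 4.15
ee_pos: [0.5565, 0.0594, 0.1369]
orientation: [179.9, 0.0, 97.5]
contact_force: [-0.2, -0.5, 0.3]
finger_gap: 0.0882
grasp_force: 0.0
```

Emit:
jog_arm:
  motion:
    - {"tx": 0,"ty": 0,"tz": 0,"wx": 0,"wy": 0,"wz": 0}
    - {"tx": 0,"ty": 0,"tz": 0,"wx": 0,"wy": 0,"wz": 0}
    - {"tx": 0,"ty": 0,"tz": 0,"wx": 0,"wy": 0,"wz": 0}
    - {"tx": 0,"ty": 0,"tz": 0,"wx": 0,"wy": 0,"wz": 0}
    - {"tx": 0,"ty": 0,"tz": 0,"wx": 0,"wy": 0,"wz": 0}
    - {"tx": 0,"ty": 0,"tz": 0,"wx": 0,"wy": 0,"wz": 0}
    - {"tx": 0,"ty": 0,"tz": 0,"wx": 0,"wy": 0,"wz": 0}
    - {"tx": 0,"ty": 0,"tz": 0,"wx": 0,"wy": 0,"wz": 0}
    - {"tx": 0,"ty": 0,"tz": 0,"wx": 0,"wy": 0,"wz": 0}
    - {"tx": 0,"ty": 0,"tz": 0,"wx": 0,"wy": 0,"wz": 0}
  fingers: 1

```text
clock: 5.15
ee_pos: [0.556, 0.0597, 0.1357]
orientation: [180.0, 0.0, 97.6]
contact_force: [0.5, 0.1, -0.1]
finger_gap: 0.0364
grasp_force: 29.7
```

Emit:
jog_arm:
  motion:
    - {"tx": 0,"ty": 0,"tz": -0.004,"wx": 0,"wy": 0,"wz": 0}
    - {"tx": 0,"ty": 0,"tz": -0.012,"wx": 0,"wy": 0,"wz": 0}
    - {"tx": 0,"ty": 0,"tz": -0.02,"wx": 0,"wy": 0,"wz": 0}
    - {"tx": 0,"ty": 0,"tz": -0.025,"wx": 0,"wy": 0,"wz": 0}
    - {"tx": 0,"ty": 0,"tz": -0.025,"wx": 0,"wy": 0,"wz": 0}
    - {"tx": 0,"ty": 0,"tz": -0.025,"wx": 0,"wy": 0,"wz": 0}
    - {"tx": 0,"ty": 0,"tz": -0.022,"wx": 0,"wy": 0,"wz": 0}
    - {"tx": 0,"ty": 0,"tz": -0.012,"wx": 0,"wy": 0,"wz": 0}
    - {"tx": -0.007,"ty": -0.01,"tz": 0,"wx": 0,"wy": 0,"wz": 0}
    - {"tx": -0.013,"ty": -0.02,"tz": 0,"wx": 0,"wy": 0,"wz": 0}
    - {"tx": -0.015,"ty": -0.024,"tz": 0,"wx": 0,"wy": 0,"wz": 0}
    - {"tx": -0.015,"ty": -0.024,"tz": 0,"wx": 0,"wy": 0,"wz": 0}

```text
clock: 6.35
ee_pos: [0.4834, -0.0009, 0.2801]
orientation: [-179.9, -0.0, 97.6]
contact_force: [0.1, -0.1, -1.7]
finger_gap: 0.0362
grasp_force: 29.6
```

Emit:
jog_arm:
  motion:
    - {"tx": -0.0166,"ty": -0.0277,"tz": 0,"wx": 0,"wy": 0,"wz": 0}
    - {"tx": -0.025,"ty": -0.004,"tz": 0,"wx": 0,"wy": 0,"wz": 0}
    - {"tx": -0.025,"ty": -0.003,"tz": 0,"wx": 0,"wy": 0,"wz": 0}
    - {"tx": -0.025,"ty": -0.003,"tz": 0,"wx": 0,"wy": 0,"wz": 0}
    - {"tx": -0.025,"ty": -0.003,"tz": 0,"wx": 0,"wy": 0,"wz": 0}
    - {"tx": -0.025,"ty": -0.004,"tz": 0,"wx": 0,"wy": 0,"wz": 0}
    - {"tx": -0.025,"ty": -0.003,"tz": 0,"wx": 0,"wy": 0,"wz": 0}
    - {"tx": -0.025,"ty": -0.003,"tz": 0,"wx": 0,"wy": 0,"wz": 0}
    - {"tx": -0.025,"ty": -0.003,"tz": 0,"wx": 0,"wy": 0,"wz": 0}
    - {"tx": -0.025,"ty": -0.003,"tz": 0,"wx": 0,"wy": 0,"wz": 0}
    - {"tx": -0.025,"ty": -0.004,"tz": 0,"wx": 0,"wy": 0,"wz": 0}
    - {"tx": -0.0275,"ty": -0.004,"tz": 0,"wx": 0,"wy": 0,"wz": 0}

```text
clock: 7.55
ee_pos: [0.4587, -0.3009, 0.2803]
orientation: [-179.9, -0.1, 97.6]
contact_force: [1.0, -0.6, -2.2]
finger_gap: 0.0365
grasp_force: 29.6
```

Emit:
jog_arm:
  motion:
    - {"tx": -0.021,"ty": 0.013,"tz": 0,"wx": 0,"wy": 0,"wz": 0}
    - {"tx": -0.021,"ty": 0.013,"tz": 0,"wx": 0,"wy": 0,"wz": 0}
    - {"tx": -0.014,"ty": 0.01,"tz": 0,"wx": 0,"wy": 0,"wz": 0}
    - {"tx": -0.007,"ty": 0.005,"tz": 0,"wx": 0,"wy": 0,"wz": 0}
    - {"tx": 0,"ty": 0,"tz": 0,"wx": 0,"wy": 0,"wz": 0}
    - {"tx": 0,"ty": 0,"tz": 0,"wx": 0,"wy": 0,"wz": 0}
    - {"tx": 0,"ty": 0,"tz": 0,"wx": 0,"wy": 0,"wz": 0}

```text
clock: 8.25
ee_pos: [0.5083, -0.3566, 0.2811]
orientation: [-180.0, -0.0, 97.6]
contact_force: [0.7, -0.5, -0.9]
finger_gap: 0.036
grasp_force: 29.6
```

```bash
python3 -c "
from h import *
to((.509,-.357,.126))
cv2.imwrite('pics/s2.png',cv2.resize(manip.camera('side')[100:310,250:530,::-1],None,fx=2,fy=2))"
```

```text
t 8.25 p [ 0.5083 -0.3566  0.2811] rpy [-180.     -0.     97.58] gap 0.036 F 29.6
-> (0.509, -0.357, 0.126) tool d [-0.0005  0.0007  0.1551]
```

View pics/s2.png

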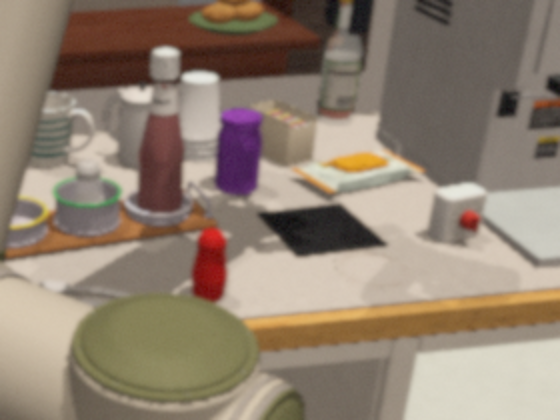

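Side crop: the hot sauce hangs upright (base ≈(340,112)) above the mat (320,228). Lower it.

Emit:
jog_arm:
  motion:
    - {"tx": 0,"ty": 0,"tz": 0.01,"wx": 0,"wy": 0,"wz": 0}
    - {"tx": 0,"ty": 0,"tz": 0.02,"wx": 0,"wy": 0,"wz": 0}
    - {"tx": 0,"ty": 0,"tz": 0.025,"wx": 0,"wy": 0,"wz": 0}
    - {"tx": 0,"ty": 0,"tz": 0.025,"wx": 0,"wy": 0,"wz": 0}
    - {"tx": 0,"ty": 0,"tz": 0.025,"wx": 0,"wy": 0,"wz": 0}
    - {"tx": 0,"ty": 0,"tz": 0.02,"wx": 0,"wy": 0,"wz": 0}
    - {"tx": 0,"ty": 0,"tz": 0.013,"wx": 0,"wy": 0,"wz": 0}
    - {"tx": 0,"ty": 0,"tz": 0.007,"wx": 0,"wy": 0,"wz": 0}
    - {"tx": 0,"ty": 0,"tz": 0.004,"wx": 0,"wy": 0,"wz": 0}
    - {"tx": 0,"ty": 0,"tz": 0.003,"wx": 0,"wy": 0,"wz": 0}
    - {"tx": 0,"ty": 0,"tz": 0.002,"wx": 0,"wy": 0,"wz": 0}
    - {"tx": 0,"ty": 0,"tz": 0.001,"wx": 0,"wy": 0,"wz": 0}

```text
clock: 9.5
ee_pos: [0.5089, -0.3574, 0.1261]
orientation: [180.0, 0.0, 97.6]
contact_force: [-0.6, 0.0, -1.6]
finger_gap: 0.0362
grasp_force: 29.6
```

Emit:
jog_arm:
  motion:
    - {"tx": 0,"ty": 0,"tz": 0,"wx": 0,"wy": 0,"wz": 0}
    - {"tx": 0,"ty": 0,"tz": 0,"wx": 0,"wy": 0,"wz": 0}
    - {"tx": 0,"ty": 0,"tz": 0,"wx": 0,"wy": 0,"wz": 0}

```text
clock: 9.8
ee_pos: [0.5088, -0.3573, 0.126]
orientation: [180.0, 0.0, 97.6]
contact_force: [0.4, -0.4, -1.5]
finger_gap: 0.0364
grasp_force: 29.6
```

Emit:
jog_arm:
  motion:
    - {"tx": 0,"ty": 0,"tz": 0.001,"wx": 0,"wy": 0,"wz": 0}
    - {"tx": 0,"ty": 0,"tz": 0,"wx": 0,"wy": 0,"wz": 0}

```text
clock: 10.0
ee_pos: [0.5091, -0.3576, 0.1256]
orientation: [179.9, 0.1, 97.6]
contact_force: [0.6, 0.2, 4.1]
finger_gap: 0.036
grasp_force: 30.0
```

Emit:
jog_arm:
  motion:
    - {"tx": 0,"ty": 0,"tz": 0,"wx": 0,"wy": 0,"wz": 0}
    - {"tx": 0,"ty": 0,"tz": 0,"wx": 0,"wy": 0,"wz": 0}
    - {"tx": 0,"ty": 0,"tz": 0,"wx": 0,"wy": 0,"wz": 0}
    - {"tx": 0,"ty": 0,"tz": 0,"wx": 0,"wy": 0,"wz": 0}
    - {"tx": 0,"ty": 0,"tz": 0,"wx": 0,"wy": 0,"wz": 0}
    - {"tx": 0,"ty": 0,"tz": 0,"wx": 0,"wy": 0,"wz": 0}
    - {"tx": 0,"ty": 0,"tz": -0.01,"wx": 0,"wy": 0,"wz": 0}
    - {"tx": 0,"ty": 0,"tz": -0.03,"wx": 0,"wy": 0,"wz": 0}
    - {"tx": 0,"ty": 0,"tz": -0.03,"wx": 0,"wy": 0,"wz": 0}
    - {"tx": 0,"ty": 0,"tz": -0.035,"wx": 0,"wy": 0,"wz": 0}
    - {"tx": 0,"ty": 0,"tz": -0.035,"wx": 0,"wy": 0,"wz": 0}
    - {"tx": 0,"ty": 0,"tz": -0.03,"wx": 0,"wy": 0,"wz": 0}
  fingers: 0

```text
clock: 11.2
ee_pos: [0.5087, -0.3571, 0.2977]
orientation: [179.9, 0.1, 97.6]
contact_force: [0.4, -1.7, -0.1]
finger_gap: 0.0882
grasp_force: 0.0
```

Emit:
jog_arm:
  motion:
    - {"tx": 0.02,"ty": 0.004,"tz": 0,"wx": 0,"wy": 0,"wz": 0}
    - {"tx": 0.04,"ty": 0.008,"tz": 0,"wx": 0,"wy": 0,"wz": 0}
    - {"tx": 0.04,"ty": 0.008,"tz": 0,"wx": 0,"wy": 0,"wz": 0}
    - {"tx": 0.04,"ty": 0.008,"tz": 0,"wx": 0,"wy": 0,"wz": 0}
    - {"tx": 0.04,"ty": 0.008,"tz": 0,"wx": 0,"wy": 0,"wz": 0}
    - {"tx": 0.04,"ty": 0.008,"tz": 0,"wx": 0,"wy": 0,"wz": 0}
    - {"tx": 0.04,"ty": 0.008,"tz": 0,"wx": 0,"wy": 0,"wz": 0}
    - {"tx": 0.04,"ty": 0.008,"tz": 0,"wx": 0,"wy": 0,"wz": 0}
    - {"tx": 0.04,"ty": 0.008,"tz": 0,"wx": 0,"wy": 0,"wz": 0}
    - {"tx": 0.04,"ty": 0.008,"tz": 0,"wx": 0,"wy": 0,"wz": 0}
    - {"tx": 0.04,"ty": 0.008,"tz": 0,"wx": 0,"wy": 0,"wz": 0}
    - {"tx": 0.04,"ty": 0.007,"tz": 0,"wx": 0,"wy": 0,"wz": 0}

```text
clock: 12.4
ee_pos: [0.5382, 0.1124, 0.2957]
orientation: [179.9, 0.0, 97.6]
contact_force: [-0.3, 0.6, -0.3]
finger_gap: 0.0886
grasp_force: 0.0
```

Emit:
jog_arm:
  motion:
    - {"tx": 0.03,"ty": 0.004,"tz": 0.02,"wx": 0,"wy": 0,"wz": 0}
    - {"tx": 0.021,"ty": 0.003,"tz": 0.03,"wx": 0,"wy": 0,"wz": 0}
    - {"tx": 0,"ty": 0,"tz": 0.03,"wx": 0,"wy": 0,"wz": 0}
    - {"tx": 0,"ty": 0,"tz": 0.02,"wx": 0,"wy": 0,"wz": 0}
    - {"tx": 0,"ty": 0,"tz": 0,"wx": 0,"wy": 0,"wz": 0}
    - {"tx": 0,"ty": 0,"tz": 0,"wx": 0,"wy": 0,"wz": 0}
    - {"tx": 0,"ty": 0,"tz": 0,"wx": 0,"wy": 0,"wz": 0}

```text
clock: 13.1
ee_pos: [0.5393, 0.1621, 0.1965]
orientation: [179.8, 0.0, 97.5]
contact_force: [0.2, 0.8, 0.0]
finger_gap: 0.0878
grasp_force: 0.0
```

```bash
python3 -c "
from h import *
to((.5385,.1625,.1055))
cv2.imwrite('pics/t3.png',manip.camera('top')[:,:,::-1])
cv2.imwrite('pics/s3.png',manip.camera('side')[:,:,::-1])"
```

```text
t 13.1 p [0.5393 0.1621 0.1965] rpy [1.7983e+02 1.0000e-02 9.7550e+01] gap 0.0878 F 0.0
-> (0.5385, 0.1625, 0.1055) tool d [ 0.0005 -0.001   0.091 ]
```

View pics/s3.png

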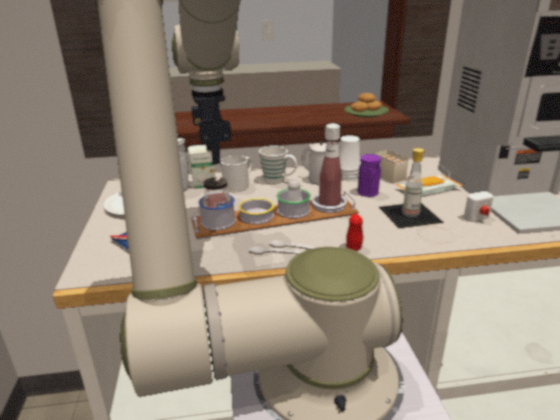

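Side view: hot sauce stands upright on the mat (413,190); fingers above the jam (215,183). Descend on the lid and grip.

Emit:
jog_arm:
  motion:
    - {"tx": 0,"ty": -0.001,"tz": 0.01,"wx": 0,"wy": 0,"wz": 0}
    - {"tx": 0,"ty": 0,"tz": 0.02,"wx": 0,"wy": 0,"wz": 0}
    - {"tx": 0,"ty": 0,"tz": 0.02,"wx": 0,"wy": 0,"wz": 0}
    - {"tx": 0,"ty": 0,"tz": 0.02,"wx": 0,"wy": 0,"wz": 0}
    - {"tx": 0,"ty": 0,"tz": 0.012,"wx": 0,"wy": 0,"wz": 0}
    - {"tx": 0,"ty": 0,"tz": 0.009,"wx": 0,"wy": 0,"wz": 0}
    - {"tx": 0,"ty": 0,"tz": 0,"wx": 0,"wy": 0,"wz": 0}
    - {"tx": 0,"ty": 0,"tz": 0,"wx": 0,"wy": 0,"wz": 0}

```text
clock: 14.0
ee_pos: [0.538, 0.1621, 0.1043]
orientation: [179.9, 0.0, 97.6]
contact_force: [-0.2, 0.3, -0.7]
finger_gap: 0.0881
grasp_force: 0.0
```

Emit:
jog_arm:
  motion:
    - {"tx": 0,"ty": 0,"tz": 0,"wx": 0,"wy": 0,"wz": 0}
    - {"tx": 0,"ty": 0,"tz": 0,"wx": 0,"wy": 0,"wz": 0}
    - {"tx": 0,"ty": 0,"tz": 0,"wx": 0,"wy": 0,"wz": 0}
    - {"tx": 0,"ty": 0,"tz": 0,"wx": 0,"wy": 0,"wz": 0}
    - {"tx": 0,"ty": 0,"tz": 0,"wx": 0,"wy": 0,"wz": 0}
    - {"tx": 0,"ty": 0,"tz": 0,"wx": 0,"wy": 0,"wz": 0}
    - {"tx": 0,"ty": 0,"tz": 0,"wx": 0,"wy": 0,"wz": 0}
    - {"tx": 0,"ty": 0,"tz": 0,"wx": 0,"wy": 0,"wz": 0}
  fingers: 1

```text
clock: 14.8
ee_pos: [0.5379, 0.1621, 0.104]
orientation: [180.0, -0.0, 97.6]
contact_force: [1.4, 1.0, 4.0]
finger_gap: 0.0588
grasp_force: 39.1
```

Emit:
jog_arm:
  motion:
    - {"tx": 0,"ty": 0,"tz": -0.003,"wx": 0,"wy": 0,"wz": 0}
    - {"tx": 0,"ty": 0,"tz": -0.006,"wx": 0,"wy": 0,"wz": 0}
    - {"tx": 0,"ty": 0,"tz": -0.009,"wx": 0,"wy": 0,"wz": 0}
    - {"tx": 0,"ty": 0,"tz": -0.01,"wx": 0,"wy": 0,"wz": 0}
    - {"tx": 0,"ty": 0,"tz": -0.01,"wx": 0,"wy": 0,"wz": 0}
    - {"tx": 0,"ty": 0,"tz": -0.01,"wx": 0,"wy": 0,"wz": 0}
    - {"tx": 0,"ty": 0,"tz": -0.01,"wx": 0,"wy": 0,"wz": 0}
    - {"tx": 0,"ty": 0,"tz": -0.01,"wx": 0,"wy": 0,"wz": 0}
    - {"tx": 0,"ty": 0,"tz": -0.007,"wx": 0,"wy": 0,"wz": 0}
    - {"tx": 0,"ty": 0,"tz": -0.005,"wx": 0,"wy": 0,"wz": 0}
    - {"tx": 0,"ty": 0,"tz": 0,"wx": 0,"wy": 0,"wz": 0}
    - {"tx": 0,"ty": 0,"tz": 0,"wx": 0,"wy": 0,"wz": 0}

```text
clock: 16.0
ee_pos: [0.5375, 0.162, 0.1835]
orientation: [-180.0, -0.0, 97.6]
contact_force: [-0.2, 0.0, -4.6]
finger_gap: 0.059
grasp_force: 39.2
```

Emit:
jog_arm:
  motion:
    - {"tx": -0.003,"ty": 0,"tz": 0,"wx": 0,"wy": 0,"wz": 0}
    - {"tx": -0.006,"ty": 0,"tz": 0,"wx": 0,"wy": 0,"wz": 0}
    - {"tx": -0.009,"ty": 0.001,"tz": 0,"wx": 0,"wy": 0,"wz": 0}
    - {"tx": -0.012,"ty": 0,"tz": 0,"wx": 0,"wy": 0,"wz": 0}
    - {"tx": -0.014,"ty": 0.001,"tz": 0,"wx": 0,"wy": 0,"wz": 0}
    - {"tx": -0.014,"ty": 0,"tz": 0,"wx": 0,"wy": 0,"wz": 0}
    - {"tx": -0.014,"ty": 0.001,"tz": 0,"wx": 0,"wy": 0,"wz": 0}
    - {"tx": -0.012,"ty": 0,"tz": 0,"wx": 0,"wy": 0,"wz": 0}
    - {"tx": -0.009,"ty": 0,"tz": 0,"wx": 0,"wy": 0,"wz": 0}
    - {"tx": -0.006,"ty": 0,"tz": 0,"wx": 0,"wy": 0,"wz": 0}
    - {"tx": -0.004,"ty": 0,"tz": 0,"wx": 0,"wy": 0,"wz": 0}
    - {"tx": 0,"ty": 0,"tz": 0,"wx": 0,"wy": 0,"wz": 0}

```text
clock: 17.2
ee_pos: [0.5542, 0.0601, 0.1838]
orientation: [180.0, -0.0, 97.5]
contact_force: [-0.2, 0.4, -5.9]
finger_gap: 0.0583
grasp_force: 39.2
```

Emit:
jog_arm:
  motion:
    - {"tx": 0,"ty": 0,"tz": 0,"wx": 0,"wy": 0,"wz": 0}
    - {"tx": 0,"ty": 0,"tz": 0,"wx": 0,"wy": 0,"wz": 0}
    - {"tx": 0,"ty": 0,"tz": 0,"wx": 0,"wy": 0,"wz": 0}
    - {"tx": 0,"ty": 0,"tz": 0,"wx": 0,"wy": 0,"wz": 0}

```text
clock: 17.6
ee_pos: [0.5541, 0.0606, 0.1838]
orientation: [-180.0, -0.0, 97.6]
contact_force: [-0.3, 0.0, -4.8]
finger_gap: 0.0582
grasp_force: 39.2
```

```bash
python3 -c "
from h import *
to((.5543,.0603,.104))
a=manip.camera('top')[145:245,160:310,::-1];b=manip.camera('side')[150:250,170:320,::-1]
cv2.imwrite('pics/s4.png',cv2.resize(np.hstack([a,b]),None,fx=2.66,fy=2.66,interpolation=2))"
```

```text
t 17.6 p [0.5541 0.0606 0.1838] rpy [-180.     -0.     97.58] gap 0.0582 F 39.2
-> (0.5543, 0.0603, 0.104) tool d [-0.0003  0.0001  0.0798]
```

View pics/s4.png

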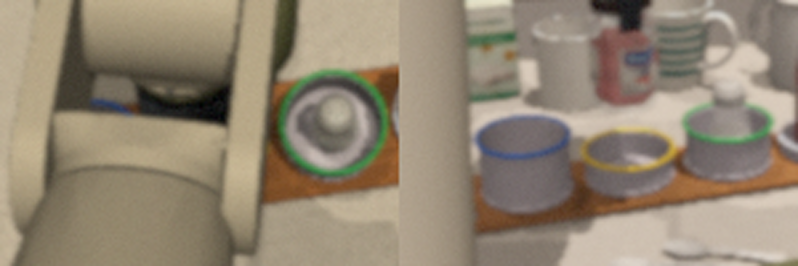

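Right half: jam (627,65) hangs upright above the yellow cup (629,150). Lower it.

Emit:
jog_arm:
  motion:
    - {"tx": 0,"ty": 0,"tz": 0.005,"wx": 0,"wy": 0,"wz": 0}
    - {"tx": 0,"ty": 0,"tz": 0.009,"wx": 0,"wy": 0,"wz": 0}
    - {"tx": 0,"ty": 0,"tz": 0.011,"wx": 0,"wy": 0,"wz": 0}
    - {"tx": 0,"ty": 0,"tz": 0.012,"wx": 0,"wy": 0,"wz": 0}
    - {"tx": 0,"ty": 0,"tz": 0.012,"wx": 0,"wy": 0,"wz": 0}
    - {"tx": 0,"ty": 0,"tz": 0.01,"wx": 0,"wy": 0,"wz": 0}
    - {"tx": 0,"ty": 0,"tz": 0.008,"wx": 0,"wy": 0,"wz": 0}
    - {"tx": 0,"ty": 0,"tz": 0.005,"wx": 0,"wy": 0,"wz": 0}
    - {"tx": 0,"ty": 0,"tz": 0.004,"wx": 0,"wy": 0,"wz": 0}
    - {"tx": 0,"ty": 0,"tz": 0.003,"wx": 0,"wy": 0,"wz": 0}
    - {"tx": 0,"ty": 0,"tz": 0,"wx": 0,"wy": 0,"wz": 0}
    - {"tx": 0,"ty": 0,"tz": 0,"wx": 0,"wy": 0,"wz": 0}

```text
clock: 18.9
ee_pos: [0.5543, 0.0603, 0.105]
orientation: [180.0, 0.0, 97.6]
contact_force: [1.0, -0.4, -5.2]
finger_gap: 0.0585
grasp_force: 39.2
```

Emit:
jog_arm:
  motion:
    - {"tx": 0,"ty": 0,"tz": 0.001,"wx": 0,"wy": 0,"wz": 0}
    - {"tx": 0,"ty": 0,"tz": 0,"wx": 0,"wy": 0,"wz": 0}
    - {"tx": 0,"ty": 0,"tz": 0,"wx": 0,"wy": 0,"wz": 0}

```text
clock: 19.2
ee_pos: [0.5545, 0.0603, 0.1042]
orientation: [179.9, 0.0, 97.6]
contact_force: [0.7, -1.4, -1.2]
finger_gap: 0.0586
grasp_force: 39.0
```

Emit:
jog_arm:
  motion:
    - {"tx": 0,"ty": 0,"tz": 0,"wx": 0,"wy": 0,"wz": 0}
    - {"tx": 0,"ty": 0,"tz": 0,"wx": 0,"wy": 0,"wz": 0}
    - {"tx": 0,"ty": 0,"tz": 0,"wx": 0,"wy": 0,"wz": 0}
    - {"tx": 0,"ty": 0,"tz": 0,"wx": 0,"wy": 0,"wz": 0}
    - {"tx": 0,"ty": 0,"tz": 0,"wx": 0,"wy": 0,"wz": 0}
    - {"tx": 0,"ty": 0,"tz": -0.01,"wx": 0,"wy": 0,"wz": 0}
    - {"tx": 0,"ty": 0,"tz": -0.03,"wx": 0,"wy": 0,"wz": 0}
    - {"tx": 0,"ty": 0,"tz": -0.03,"wx": 0,"wy": 0,"wz": 0}
    - {"tx": 0,"ty": 0,"tz": -0.03,"wx": 0,"wy": 0,"wz": 0}
    - {"tx": 0,"ty": 0,"tz": -0.03,"wx": 0,"wy": 0,"wz": 0}
    - {"tx": 0,"ty": 0,"tz": -0.03,"wx": 0,"wy": 0,"wz": 0}
    - {"tx": 0,"ty": 0,"tz": -0.03,"wx": 0,"wy": 0,"wz": 0}
  fingers: 0

```text
clock: 20.4
ee_pos: [0.5538, 0.0604, 0.2959]
orientation: [180.0, 0.0, 97.6]
contact_force: [0.4, -0.3, -0.3]
finger_gap: 0.0882
grasp_force: 0.0
```

Emit:
jog_arm:
  motion:
    - {"tx": -0.02,"ty": 0,"tz": 0,"wx": 0,"wy": 0,"wz": 0}
    - {"tx": -0.035,"ty": 0,"tz": 0,"wx": 0,"wy": 0,"wz": 0}
    - {"tx": -0.035,"ty": 0,"tz": 0,"wx": 0,"wy": 0,"wz": 0}
    - {"tx": -0.035,"ty": 0,"tz": 0,"wx": 0,"wy": 0,"wz": 0}
    - {"tx": -0.035,"ty": 0,"tz": 0,"wx": 0,"wy": 0,"wz": 0}
    - {"tx": -0.03,"ty": 0,"tz": 0,"wx": 0,"wy": 0,"wz": 0}
    - {"tx": -0.021,"ty": -0.001,"tz": 0,"wx": 0,"wy": 0,"wz": 0}
    - {"tx": 0,"ty": 0,"tz": 0,"wx": 0,"wy": 0,"wz": 0}
    - {"tx": 0,"ty": 0,"tz": 0,"wx": 0,"wy": 0,"wz": 0}
    - {"tx": 0,"ty": 0,"tz": 0,"wx": 0,"wy": 0,"wz": 0}

```text
clock: 21.4
ee_pos: [0.5809, -0.1479, 0.2943]
orientation: [180.0, 0.0, 97.6]
contact_force: [-0.2, 1.3, -0.4]
finger_gap: 0.0881
grasp_force: 0.0
```

```bash
python3 -c "
from h import *
to((.5812,-.149,.195))
a=manip.camera('top')[145:245,160:310,::-1];b=manip.camera('side')[100:200+50,170:395,::-1]
a=cv2.resize(a,(225,150))
cv2.imwrite('pics/s5.png',cv2.resize(np.hstack([a,b]),None,fx=1.77,fy=1.77,interpolation=2))"
```

```text
t 21.4 p [ 0.5809 -0.1479  0.2943] rpy [179.97   0.    97.62] gap 0.0881 F 0.0
-> (0.5812, -0.149, 0.195) tool d [-0.0011  0.0001  0.0993]
```

View pics/s5.png

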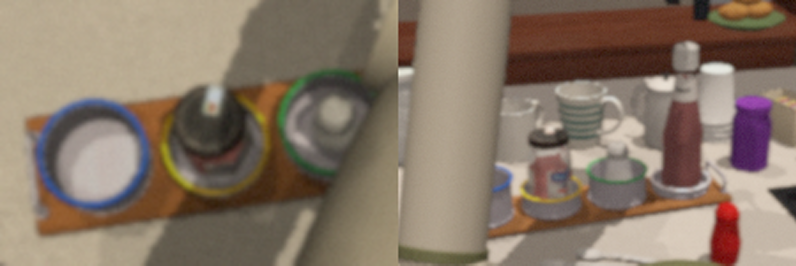

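Jam stands upright in the yellow cup (left half (210,120); right (550,165)); blue is empty; ketchup is upright at (683,120). Descend and grip its neck.

Emit:
jog_arm:
  motion:
    - {"tx": -0.001,"ty": 0,"tz": 0.01,"wx": 0,"wy": 0,"wz": 0}
    - {"tx": 0,"ty": 0,"tz": 0.02,"wx": 0,"wy": 0,"wz": 0}
    - {"tx": 0,"ty": 0,"tz": 0.02,"wx": 0,"wy": 0,"wz": 0}
    - {"tx": 0,"ty": 0,"tz": 0.02,"wx": 0,"wy": 0,"wz": 0}
    - {"tx": 0,"ty": 0,"tz": 0.017,"wx": 0,"wy": 0,"wz": 0}
    - {"tx": 0,"ty": 0,"tz": 0.012,"wx": 0,"wy": 0,"wz": 0}
    - {"tx": 0,"ty": 0,"tz": 0,"wx": 0,"wy": 0,"wz": 0}
    - {"tx": 0,"ty": 0,"tz": 0,"wx": 0,"wy": 0,"wz": 0}

```text
clock: 22.3
ee_pos: [0.5813, -0.1499, 0.1951]
orientation: [180.0, 0.0, 97.6]
contact_force: [-0.2, 1.5, -1.0]
finger_gap: 0.0878
grasp_force: 0.0
```

Emit:
jog_arm:
  motion:
    - {"tx": 0,"ty": 0,"tz": 0,"wx": 0,"wy": 0,"wz": 0}
    - {"tx": 0,"ty": 0,"tz": 0,"wx": 0,"wy": 0,"wz": 0}
    - {"tx": 0,"ty": 0,"tz": 0,"wx": 0,"wy": 0,"wz": 0}
    - {"tx": 0,"ty": 0,"tz": 0,"wx": 0,"wy": 0,"wz": 0}
    - {"tx": 0,"ty": 0,"tz": 0,"wx": 0,"wy": 0,"wz": 0}
    - {"tx": 0,"ty": 0,"tz": 0,"wx": 0,"wy": 0,"wz": 0}
    - {"tx": 0,"ty": 0,"tz": 0,"wx": 0,"wy": 0,"wz": 0}
    - {"tx": 0,"ty": 0,"tz": 0,"wx": 0,"wy": 0,"wz": 0}
    - {"tx": 0,"ty": 0,"tz": 0,"wx": 0,"wy": 0,"wz": 0}
  fingers: 1

```text
clock: 23.2
ee_pos: [0.5813, -0.15, 0.1948]
orientation: [180.0, 0.0, 97.6]
contact_force: [1.6, 0.0, -0.0]
finger_gap: 0.0363
grasp_force: 30.0
```

Emit:
jog_arm:
  motion:
    - {"tx": 0,"ty": 0,"tz": -0.005,"wx": 0,"wy": 0,"wz": 0}
    - {"tx": 0,"ty": 0,"tz": -0.01,"wx": 0,"wy": 0,"wz": 0}
    - {"tx": 0,"ty": 0,"tz": -0.016,"wx": 0,"wy": 0,"wz": 0}
    - {"tx": 0,"ty": 0,"tz": -0.02,"wx": 0,"wy": 0,"wz": 0}
    - {"tx": 0,"ty": 0,"tz": -0.022,"wx": 0,"wy": 0,"wz": 0}
    - {"tx": 0,"ty": 0,"tz": -0.022,"wx": 0,"wy": 0,"wz": 0}
    - {"tx": 0,"ty": 0,"tz": -0.022,"wx": 0,"wy": 0,"wz": 0}
    - {"tx": 0,"ty": 0,"tz": -0.022,"wx": 0,"wy": 0,"wz": 0}
    - {"tx": 0,"ty": 0,"tz": -0.017,"wx": 0,"wy": 0,"wz": 0}
    - {"tx": 0,"ty": 0,"tz": -0.012,"wx": 0,"wy": 0,"wz": 0}
    - {"tx": 0,"ty": 0,"tz": -0.007,"wx": 0,"wy": 0,"wz": 0}
    - {"tx": 0,"ty": 0,"tz": 0,"wx": 0,"wy": 0,"wz": 0}

```text
clock: 24.4
ee_pos: [0.5811, -0.15, 0.3706]
orientation: [179.9, 0.0, 97.6]
contact_force: [0.1, -0.2, -5.5]
finger_gap: 0.0361
grasp_force: 30.0
```

Emit:
jog_arm:
  motion:
    - {"tx": 0.004,"ty": 0,"tz": 0,"wx": 0,"wy": 0,"wz": 0}
    - {"tx": 0.01,"ty": 0,"tz": 0,"wx": 0,"wy": 0,"wz": 0}
    - {"tx": 0.015,"ty": 0,"tz": 0,"wx": 0,"wy": 0,"wz": 0}
    - {"tx": 0.018,"ty": 0,"tz": 0,"wx": 0,"wy": 0,"wz": 0}
    - {"tx": 0.02,"ty": 0,"tz": 0,"wx": 0,"wy": 0,"wz": 0}
    - {"tx": 0.02,"ty": 0.001,"tz": 0,"wx": 0,"wy": 0,"wz": 0}
    - {"tx": 0.02,"ty": 0,"tz": 0,"wx": 0,"wy": 0,"wz": 0}
    - {"tx": 0.02,"ty": 0,"tz": 0,"wx": 0,"wy": 0,"wz": 0}
    - {"tx": 0.02,"ty": 0,"tz": 0,"wx": 0,"wy": 0,"wz": 0}
    - {"tx": 0.02,"ty": 0,"tz": 0,"wx": 0,"wy": 0,"wz": 0}
    - {"tx": 0.02,"ty": 0,"tz": 0,"wx": 0,"wy": 0,"wz": 0}
    - {"tx": 0.02,"ty": 0,"tz": 0,"wx": 0,"wy": 0,"wz": 0}

```text
clock: 25.6
ee_pos: [0.554, 0.0576, 0.3699]
orientation: [180.0, -0.0, 97.6]
contact_force: [0.7, -0.5, -5.2]
finger_gap: 0.0362
grasp_force: 30.0
```

Emit:
jog_arm:
  motion:
    - {"tx": 0.02,"ty": 0,"tz": 0,"wx": 0,"wy": 0,"wz": 0}
    - {"tx": 0.02,"ty": 0,"tz": 0,"wx": 0,"wy": 0,"wz": 0}
    - {"tx": 0.02,"ty": 0,"tz": 0,"wx": 0,"wy": 0,"wz": 0}
    - {"tx": 0.019,"ty": 0,"tz": 0,"wx": 0,"wy": 0,"wz": 0}
    - {"tx": 0.015,"ty": 0,"tz": 0,"wx": 0,"wy": 0,"wz": 0}
    - {"tx": 0.01,"ty": 0,"tz": 0,"wx": 0,"wy": 0,"wz": 0}
    - {"tx": 0.005,"ty": 0,"tz": 0,"wx": 0,"wy": 0,"wz": 0}
    - {"tx": 0,"ty": 0,"tz": 0,"wx": 0,"wy": 0,"wz": 0}
    - {"tx": 0,"ty": 0,"tz": 0,"wx": 0,"wy": 0,"wz": 0}
    - {"tx": 0,"ty": 0,"tz": 0,"wx": 0,"wy": 0,"wz": 0}

```text
clock: 26.6
ee_pos: [0.5407, 0.1628, 0.3697]
orientation: [-180.0, 0.0, 97.5]
contact_force: [0.6, 0.1, -4.1]
finger_gap: 0.0363
grasp_force: 30.0
```

```bash
python3 -c "
from h import *
to((.5404,.1635,.195))
b=manip.camera('side')[50:260,150:430,::-1]
cv2.imwrite('pics/s6.png',cv2.resize(b,None,fx=2,fy=2,interpolation=2))"
```

```text
t 26.6 p [0.5407 0.1628 0.3697] rpy [-1.800e+02  1.000e-02  9.751e+01] gap 0.0363 F 30.0
-> (0.5404, 0.1635, 0.195) tool d [ 0.0007 -0.0002  0.1747]
```

View pics/s6.png

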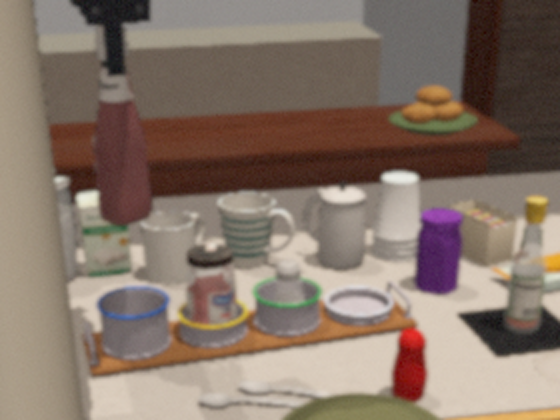

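Ketchup hangs upright (base (125,215)) over the blue cup (135,320). Lower it.

Emit:
jog_arm:
  motion:
    - {"tx": 0,"ty": 0,"tz": 0.008,"wx": 0,"wy": 0,"wz": 0}
    - {"tx": 0,"ty": 0,"tz": 0.016,"wx": 0,"wy": 0,"wz": 0}
    - {"tx": 0,"ty": 0,"tz": 0.022,"wx": 0,"wy": 0,"wz": 0}
    - {"tx": 0,"ty": 0,"tz": 0.022,"wx": 0,"wy": 0,"wz": 0}
    - {"tx": 0,"ty": 0,"tz": 0.022,"wx": 0,"wy": 0,"wz": 0}
    - {"tx": 0,"ty": 0,"tz": 0.02,"wx": 0,"wy": 0,"wz": 0}
    - {"tx": 0,"ty": 0,"tz": 0.018,"wx": 0,"wy": 0,"wz": 0}
    - {"tx": 0,"ty": 0,"tz": 0.016,"wx": 0,"wy": 0,"wz": 0}
    - {"tx": 0,"ty": 0,"tz": 0.013,"wx": 0,"wy": 0,"wz": 0}
    - {"tx": 0,"ty": 0,"tz": 0.009,"wx": 0,"wy": 0,"wz": 0}
    - {"tx": 0,"ty": 0,"tz": 0.005,"wx": 0,"wy": 0,"wz": 0}
    - {"tx": 0,"ty": 0,"tz": 0.003,"wx": 0,"wy": 0,"wz": 0}

```text
clock: 27.85
ee_pos: [0.5406, 0.1633, 0.1955]
orientation: [-180.0, -0.0, 97.6]
contact_force: [-0.7, -0.2, -4.1]
finger_gap: 0.0362
grasp_force: 30.0
```

Emit:
jog_arm:
  motion:
    - {"tx": 0,"ty": 0,"tz": 0,"wx": 0,"wy": 0,"wz": 0}
    - {"tx": 0,"ty": 0,"tz": 0.001,"wx": 0,"wy": 0,"wz": 0}
    - {"tx": 0,"ty": 0,"tz": 0,"wx": 0,"wy": 0,"wz": 0}
    - {"tx": 0,"ty": 0,"tz": 0,"wx": 0,"wy": 0,"wz": 0}

```text
clock: 28.25
ee_pos: [0.5406, 0.1635, 0.195]
orientation: [180.0, 0.0, 97.6]
contact_force: [-0.4, -0.3, -4.9]
finger_gap: 0.0361
grasp_force: 30.0
```

Emit:
jog_arm:
  motion:
    - {"tx": 0,"ty": 0,"tz": 0.001,"wx": 0,"wy": 0,"wz": 0}
    - {"tx": 0,"ty": 0,"tz": 0,"wx": 0,"wy": 0,"wz": 0}
    - {"tx": 0,"ty": 0,"tz": 0,"wx": 0,"wy": 0,"wz": 0}

```text
clock: 28.55
ee_pos: [0.5409, 0.1635, 0.1947]
orientation: [179.9, 0.0, 97.6]
contact_force: [-0.5, 0.3, 5.8]
finger_gap: 0.0365
grasp_force: 30.0
```

Emit:
jog_arm:
  motion:
    - {"tx": 0,"ty": 0,"tz": 0,"wx": 0,"wy": 0,"wz": 0}
    - {"tx": 0,"ty": 0,"tz": 0,"wx": 0,"wy": 0,"wz": 0}
    - {"tx": 0,"ty": 0,"tz": 0,"wx": 0,"wy": 0,"wz": 0}
    - {"tx": 0,"ty": 0,"tz": 0,"wx": 0,"wy": 0,"wz": 0}
    - {"tx": 0,"ty": 0,"tz": 0,"wx": 0,"wy": 0,"wz": 0}
    - {"tx": 0,"ty": 0,"tz": 0,"wx": 0,"wy": 0,"wz": 0}
    - {"tx": 0,"ty": 0,"tz": -0.01,"wx": 0,"wy": 0,"wz": 0}
    - {"tx": 0,"ty": 0,"tz": -0.025,"wx": 0,"wy": 0,"wz": 0}
    - {"tx": 0,"ty": 0,"tz": -0.025,"wx": 0,"wy": 0,"wz": 0}
    - {"tx": 0,"ty": 0,"tz": -0.025,"wx": 0,"wy": 0,"wz": 0}
    - {"tx": 0,"ty": 0,"tz": -0.015,"wx": 0,"wy": 0,"wz": 0}
  fingers: 0

```text
clock: 29.65
ee_pos: [0.5407, 0.1635, 0.2966]
orientation: [179.8, 0.0, 97.6]
contact_force: [-0.3, 0.5, -0.2]
finger_gap: 0.0879
grasp_force: 0.0
```

Emit:
jog_arm:
  motion:
    - {"tx": -0.02,"ty": 0,"tz": 0,"wx": 0,"wy": 0,"wz": 0}
    - {"tx": -0.035,"ty": 0,"tz": 0,"wx": 0,"wy": 0,"wz": 0}
    - {"tx": -0.035,"ty": 0,"tz": 0,"wx": 0,"wy": 0,"wz": 0}
    - {"tx": -0.035,"ty": 0,"tz": 0,"wx": 0,"wy": 0,"wz": 0}
    - {"tx": -0.035,"ty": 0,"tz": 0,"wx": 0,"wy": 0,"wz": 0}
    - {"tx": -0.03,"ty": 0,"tz": 0,"wx": 0,"wy": 0,"wz": 0}
    - {"tx": -0.02,"ty": 0,"tz": 0.01,"wx": 0,"wy": 0,"wz": 0}
    - {"tx": 0,"ty": 0,"tz": 0.03,"wx": 0,"wy": 0,"wz": 0}
    - {"tx": 0,"ty": 0,"tz": 0.03,"wx": 0,"wy": 0,"wz": 0}
    - {"tx": 0,"ty": 0,"tz": 0.03,"wx": 0,"wy": 0,"wz": 0}
    - {"tx": 0,"ty": 0,"tz": 0.03,"wx": 0,"wy": 0,"wz": 0}
    - {"tx": 0,"ty": 0,"tz": 0.02,"wx": 0,"wy": 0,"wz": 0}

```text
clock: 30.85
ee_pos: [0.5677, -0.0447, 0.1425]
orientation: [-179.9, -0.0, 97.6]
contact_force: [0.3, -0.1, -0.6]
finger_gap: 0.0882
grasp_force: 0.0
```

Emit:
jog_arm:
  motion:
    - {"tx": 0,"ty": 0,"tz": 0,"wx": 0,"wy": 0,"wz": 0}
    - {"tx": 0,"ty": 0,"tz": 0,"wx": 0,"wy": 0,"wz": 0}
    - {"tx": 0,"ty": 0,"tz": 0,"wx": 0,"wy": 0,"wz": 0}

```text
clock: 31.15
ee_pos: [0.5689, -0.045, 0.1454]
orientation: [179.9, 0.1, 97.6]
contact_force: [0.0, 0.6, 0.2]
finger_gap: 0.0878
grasp_force: 0.0
```

```bash
python3 -c "
from h import *
to((.5693,-.045,.068))
b=manip.camera('side')[50:260,150:430,::-1]
cv2.imwrite('pics/s7.png',cv2.resize(b,None,fx=2,fy=2,interpolation=2))"
```

```text
t 31.15 p [ 0.5689 -0.045   0.1454] rpy [1.7985e+02 7.0000e-02 9.7570e+01] gap 0.0878 F 0.0
-> (0.5693, -0.045, 0.068) tool d [-0.      0.0002  0.0774]
```

View pics/s7.png

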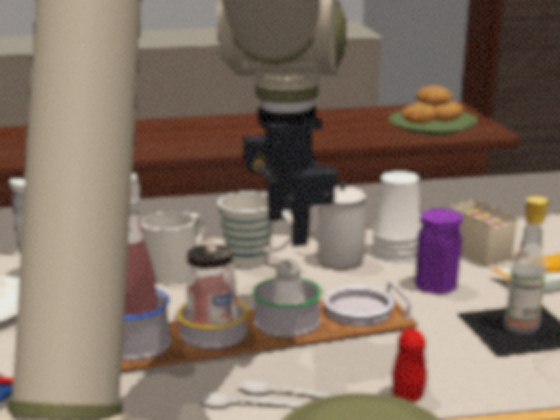

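Ketchup is seated in the blue cup (130,290), the fingers are above the salt (288,270). Descend and grip.

Emit:
jog_arm:
  motion:
    - {"tx": 0,"ty": 0,"tz": 0.01,"wx": 0,"wy": 0,"wz": 0}
    - {"tx": 0,"ty": 0,"tz": 0.018,"wx": 0,"wy": 0,"wz": 0}
    - {"tx": 0,"ty": 0,"tz": 0.018,"wx": 0,"wy": 0,"wz": 0}
    - {"tx": 0,"ty": 0,"tz": 0.016,"wx": 0,"wy": 0,"wz": 0}
    - {"tx": 0,"ty": 0,"tz": 0.01,"wx": 0,"wy": 0,"wz": 0}
    - {"tx": 0,"ty": 0,"tz": 0.005,"wx": 0,"wy": 0,"wz": 0}
    - {"tx": 0,"ty": 0,"tz": 0,"wx": 0,"wy": 0,"wz": 0}
    - {"tx": 0,"ty": 0,"tz": 0,"wx": 0,"wy": 0,"wz": 0}

```text
clock: 32.0
ee_pos: [0.5685, -0.0448, 0.0673]
orientation: [179.9, 0.0, 97.6]
contact_force: [-0.1, -0.2, 0.2]
finger_gap: 0.0883
grasp_force: 0.0
```

Emit:
jog_arm:
  motion:
    - {"tx": 0,"ty": 0,"tz": 0,"wx": 0,"wy": 0,"wz": 0}
    - {"tx": 0,"ty": 0,"tz": 0,"wx": 0,"wy": 0,"wz": 0}
    - {"tx": 0,"ty": 0,"tz": 0,"wx": 0,"wy": 0,"wz": 0}
    - {"tx": 0,"ty": 0,"tz": 0,"wx": 0,"wy": 0,"wz": 0}
    - {"tx": 0,"ty": 0,"tz": 0,"wx": 0,"wy": 0,"wz": 0}
    - {"tx": 0,"ty": 0,"tz": 0,"wx": 0,"wy": 0,"wz": 0}
    - {"tx": 0,"ty": 0,"tz": 0,"wx": 0,"wy": 0,"wz": 0}
    - {"tx": 0,"ty": 0,"tz": 0,"wx": 0,"wy": 0,"wz": 0}
    - {"tx": 0,"ty": 0,"tz": 0,"wx": 0,"wy": 0,"wz": 0}
  fingers: 1

```text
clock: 32.9
ee_pos: [0.5681, -0.0447, 0.0667]
orientation: [-180.0, -0.0, 97.6]
contact_force: [0.6, 0.7, -0.3]
finger_gap: 0.0343
grasp_force: 29.6
```

Emit:
jog_arm:
  motion:
    - {"tx": 0,"ty": 0,"tz": -0.005,"wx": 0,"wy": 0,"wz": 0}
    - {"tx": 0,"ty": 0,"tz": -0.01,"wx": 0,"wy": 0,"wz": 0}
    - {"tx": 0,"ty": 0,"tz": -0.015,"wx": 0,"wy": 0,"wz": 0}
    - {"tx": 0,"ty": 0,"tz": -0.018,"wx": 0,"wy": 0,"wz": 0}
    - {"tx": 0,"ty": 0,"tz": -0.015,"wx": 0,"wy": 0,"wz": 0}
    - {"tx": 0,"ty": 0,"tz": -0.012,"wx": 0,"wy": 0,"wz": 0}
    - {"tx": -0.01,"ty": 0,"tz": 0,"wx": 0,"wy": 0,"wz": 0}
    - {"tx": -0.02,"ty": 0,"tz": 0,"wx": 0,"wy": 0,"wz": 0}
    - {"tx": -0.022,"ty": 0,"tz": 0,"wx": 0,"wy": 0,"wz": 0}
    - {"tx": -0.022,"ty": 0,"tz": 0,"wx": 0,"wy": 0,"wz": 0}
    - {"tx": -0.018,"ty": 0,"tz": 0,"wx": 0,"wy": 0,"wz": 0}
    - {"tx": -0.012,"ty": 0,"tz": 0,"wx": 0,"wy": 0,"wz": 0}

```text
clock: 34.1
ee_pos: [0.5818, -0.1495, 0.1412]
orientation: [-180.0, -0.0, 97.5]
contact_force: [-0.2, -0.2, 0.2]
finger_gap: 0.0344
grasp_force: 29.6
```

Emit:
jog_arm:
  motion:
    - {"tx": 0,"ty": 0,"tz": 0,"wx": 0,"wy": 0,"wz": 0}
    - {"tx": 0,"ty": 0,"tz": 0,"wx": 0,"wy": 0,"wz": 0}
    - {"tx": 0,"ty": 0,"tz": 0.01,"wx": 0,"wy": 0,"wz": 0}
    - {"tx": 0,"ty": 0,"tz": 0.015,"wx": 0,"wy": 0,"wz": 0}
    - {"tx": 0,"ty": 0,"tz": 0.016,"wx": 0,"wy": 0,"wz": 0}
    - {"tx": 0,"ty": 0,"tz": 0.014,"wx": 0,"wy": 0,"wz": 0}
    - {"tx": 0,"ty": 0,"tz": 0.009,"wx": 0,"wy": 0,"wz": 0}
    - {"tx": 0,"ty": 0,"tz": 0.005,"wx": 0,"wy": 0,"wz": 0}
    - {"tx": 0,"ty": 0,"tz": 0.003,"wx": 0,"wy": 0,"wz": 0}
    - {"tx": 0,"ty": 0,"tz": 0.002,"wx": 0,"wy": 0,"wz": 0}
    - {"tx": 0,"ty": 0,"tz": 0,"wx": 0,"wy": 0,"wz": 0}
    - {"tx": 0,"ty": 0,"tz": 0,"wx": 0,"wy": 0,"wz": 0}

```text
clock: 35.3
ee_pos: [0.582, -0.1479, 0.0681]
orientation: [180.0, 0.0, 97.6]
contact_force: [-0.0, 0.4, -1.6]
finger_gap: 0.0343
grasp_force: 29.6
```

Emit:
jog_arm:
  motion:
    - {"tx": 0,"ty": 0,"tz": 0.001,"wx": 0,"wy": 0,"wz": 0}
    - {"tx": 0,"ty": 0,"tz": 0,"wx": 0,"wy": 0,"wz": 0}
    - {"tx": 0,"ty": 0,"tz": 0,"wx": 0,"wy": 0,"wz": 0}

```text
clock: 35.6
ee_pos: [0.5819, -0.1479, 0.0668]
orientation: [180.0, 0.0, 97.6]
contact_force: [0.0, 0.1, -0.4]
finger_gap: 0.0343
grasp_force: 29.6
```

Emit:
jog_arm:
  motion:
    - {"tx": 0,"ty": 0,"tz": 0,"wx": 0,"wy": 0,"wz": 0}
    - {"tx": 0,"ty": 0,"tz": 0,"wx": 0,"wy": 0,"wz": 0}
    - {"tx": 0,"ty": 0,"tz": 0,"wx": 0,"wy": 0,"wz": 0}
    - {"tx": 0,"ty": 0,"tz": 0,"wx": 0,"wy": 0,"wz": 0}
    - {"tx": 0,"ty": 0,"tz": 0,"wx": 0,"wy": 0,"wz": 0}
    - {"tx": 0,"ty": 0,"tz": 0,"wx": 0,"wy": 0,"wz": 0}
    - {"tx": 0,"ty": 0,"tz": -0.01,"wx": 0,"wy": 0,"wz": 0}
    - {"tx": 0,"ty": 0,"tz": -0.03,"wx": 0,"wy": 0,"wz": 0}
    - {"tx": 0,"ty": 0,"tz": -0.035,"wx": 0,"wy": 0,"wz": 0}
    - {"tx": 0,"ty": 0,"tz": -0.035,"wx": 0,"wy": 0,"wz": 0}
    - {"tx": 0,"ty": 0,"tz": -0.035,"wx": 0,"wy": 0,"wz": 0}
    - {"tx": 0,"ty": 0,"tz": -0.025,"wx": 0,"wy": 0,"wz": 0}
  fingers: 0

```text
clock: 36.8
ee_pos: [0.582, -0.1479, 0.2402]
orientation: [179.8, 0.1, 97.6]
contact_force: [1.0, 0.1, -0.3]
finger_gap: 0.0883
grasp_force: 0.0
```

Emit:
jog_arm:
  motion:
    - {"tx": -0.0175,"ty": -0.009,"tz": 0,"wx": 0,"wy": 0,"wz": 0}
    - {"tx": -0.03,"ty": -0.015,"tz": 0,"wx": 0,"wy": 0,"wz": 0}
    - {"tx": -0.03,"ty": -0.015,"tz": 0,"wx": 0,"wy": 0,"wz": 0}
    - {"tx": -0.03,"ty": -0.015,"tz": 0,"wx": 0,"wy": 0,"wz": 0}
    - {"tx": -0.03,"ty": -0.015,"tz": 0,"wx": 0,"wy": 0,"wz": 0}
    - {"tx": -0.03,"ty": -0.015,"tz": 0,"wx": 0,"wy": 0,"wz": 0}
    - {"tx": -0.02,"ty": -0.01,"tz": 0,"wx": 0,"wy": 0,"wz": 0}
    - {"tx": -0.01,"ty": -0.006,"tz": 0,"wx": 0,"wy": 0,"wz": 0}
    - {"tx": 0,"ty": 0,"tz": 0,"wx": 0,"wy": 0,"wz": 0}
    - {"tx": 0,"ty": 0,"tz": 0,"wx": 0,"wy": 0,"wz": 0}

```text
clock: 37.8
ee_pos: [0.509, -0.356, 0.237]
orientation: [180.0, -0.0, 97.6]
contact_force: [0.2, -0.3, -0.7]
finger_gap: 0.0879
grasp_force: 0.0
```

```bash
python3 -c "
from h import *
to((.509,-.357,.126))
a=manip.camera('top')[130:260,150:430,::-1]; b=manip.camera('side')[100:260,150:430,::-1]
cv2.imwrite('pics/s8.png',cv2.resize(np.vstack([a,b]),None,fx=2,fy=2,interpolation=2))"
```

```text
t 37.8 p [ 0.509 -0.356  0.237] rpy [ 1.7999e+02 -1.0000e-02  9.7590e+01] gap 0.0879 F 0.0
-> (0.509, -0.357, 0.126) tool d [-1.00e-03 -1.00e-04  1.11e-01]
```

View pics/s8.png

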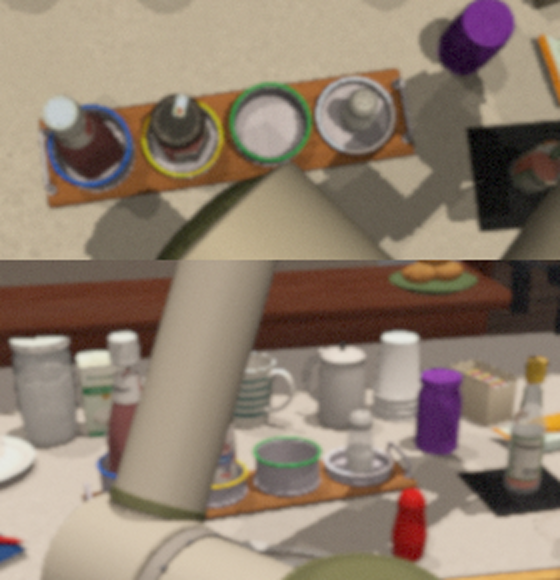

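Ketchup (blue), jam (yellow) and salt (white) are all seated; green (270,122) is empty. Now fetch the hot sauce.

Emit:
jog_arm:
  motion:
    - {"tx": -0.001,"ty": 0,"tz": 0.01,"wx": 0,"wy": 0,"wz": 0}
    - {"tx": 0,"ty": 0,"tz": 0.022,"wx": 0,"wy": 0,"wz": 0}
    - {"tx": 0,"ty": 0,"tz": 0.025,"wx": 0,"wy": 0,"wz": 0}
    - {"tx": 0,"ty": 0,"tz": 0.025,"wx": 0,"wy": 0,"wz": 0}
    - {"tx": 0,"ty": 0,"tz": 0.018,"wx": 0,"wy": 0,"wz": 0}
    - {"tx": 0,"ty": 0,"tz": 0.011,"wx": 0,"wy": 0,"wz": 0}
    - {"tx": 0,"ty": 0,"tz": 0,"wx": 0,"wy": 0,"wz": 0}
    - {"tx": 0,"ty": 0,"tz": 0,"wx": 0,"wy": 0,"wz": 0}

```text
clock: 38.7
ee_pos: [0.5092, -0.3578, 0.1263]
orientation: [180.0, 0.0, 97.6]
contact_force: [0.1, -0.2, 0.4]
finger_gap: 0.0879
grasp_force: 0.0
```

Emit:
jog_arm:
  motion:
    - {"tx": 0,"ty": 0,"tz": 0,"wx": 0,"wy": 0,"wz": 0}
    - {"tx": 0,"ty": 0,"tz": 0,"wx": 0,"wy": 0,"wz": 0}
    - {"tx": 0,"ty": 0,"tz": 0,"wx": 0,"wy": 0,"wz": 0}
    - {"tx": 0,"ty": 0,"tz": 0,"wx": 0,"wy": 0,"wz": 0}
    - {"tx": 0,"ty": 0,"tz": 0,"wx": 0,"wy": 0,"wz": 0}
    - {"tx": 0,"ty": 0,"tz": 0,"wx": 0,"wy": 0,"wz": 0}
    - {"tx": 0,"ty": 0,"tz": 0,"wx": 0,"wy": 0,"wz": 0}
    - {"tx": 0,"ty": 0,"tz": 0,"wx": 0,"wy": 0,"wz": 0}
    - {"tx": 0,"ty": 0,"tz": 0,"wx": 0,"wy": 0,"wz": 0}
  fingers: 1

```text
clock: 39.6
ee_pos: [0.5089, -0.3578, 0.1257]
orientation: [180.0, 0.0, 97.6]
contact_force: [0.7, 0.0, 0.1]
finger_gap: 0.0364
grasp_force: 29.7
```

Emit:
jog_arm:
  motion:
    - {"tx": 0,"ty": 0,"tz": -0.005,"wx": 0,"wy": 0,"wz": 0}
    - {"tx": 0,"ty": 0,"tz": -0.012,"wx": 0,"wy": 0,"wz": 0}
    - {"tx": 0,"ty": 0,"tz": -0.02,"wx": 0,"wy": 0,"wz": 0}
    - {"tx": 0,"ty": 0,"tz": -0.025,"wx": 0,"wy": 0,"wz": 0}
    - {"tx": 0,"ty": 0,"tz": -0.025,"wx": 0,"wy": 0,"wz": 0}
    - {"tx": 0,"ty": 0,"tz": -0.025,"wx": 0,"wy": 0,"wz": 0}
    - {"tx": 0,"ty": 0,"tz": -0.022,"wx": 0,"wy": 0,"wz": 0}
    - {"tx": 0.005,"ty": 0.002,"tz": -0.016,"wx": 0,"wy": 0,"wz": 0}
    - {"tx": 0.013,"ty": 0.004,"tz": 0,"wx": 0,"wy": 0,"wz": 0}
    - {"tx": 0.02,"ty": 0.007,"tz": 0,"wx": 0,"wy": 0,"wz": 0}
    - {"tx": 0.025,"ty": 0.008,"tz": 0,"wx": 0,"wy": 0,"wz": 0}
    - {"tx": 0.025,"ty": 0.008,"tz": 0,"wx": 0,"wy": 0,"wz": 0}

```text
clock: 40.8
ee_pos: [0.5257, -0.2649, 0.275]
orientation: [-179.9, -0.1, 97.6]
contact_force: [0.2, 0.2, -1.8]
finger_gap: 0.0363
grasp_force: 29.6
```

Emit:
jog_arm:
  motion:
    - {"tx": 0.025,"ty": 0.008,"tz": 0,"wx": 0,"wy": 0,"wz": 0}
    - {"tx": 0.025,"ty": 0.008,"tz": 0,"wx": 0,"wy": 0,"wz": 0}
    - {"tx": 0.025,"ty": 0.008,"tz": 0,"wx": 0,"wy": 0,"wz": 0}
    - {"tx": 0.025,"ty": 0.008,"tz": 0,"wx": 0,"wy": 0,"wz": 0}
    - {"tx": 0.025,"ty": 0.008,"tz": 0,"wx": 0,"wy": 0,"wz": 0}
    - {"tx": 0.025,"ty": 0.008,"tz": 0,"wx": 0,"wy": 0,"wz": 0}
    - {"tx": 0.025,"ty": 0.008,"tz": 0,"wx": 0,"wy": 0,"wz": 0}
    - {"tx": 0.02,"ty": 0.007,"tz": 0,"wx": 0,"wy": 0,"wz": 0}
    - {"tx": 0.013,"ty": 0.005,"tz": 0,"wx": 0,"wy": 0,"wz": 0}
    - {"tx": 0.007,"ty": 0.003,"tz": 0,"wx": 0,"wy": 0,"wz": 0}
    - {"tx": 0,"ty": 0,"tz": 0,"wx": 0,"wy": 0,"wz": 0}
    - {"tx": 0,"ty": 0,"tz": 0,"wx": 0,"wy": 0,"wz": 0}

```text
clock: 42.0
ee_pos: [0.568, -0.0448, 0.2756]
orientation: [-180.0, 0.0, 97.5]
contact_force: [-0.2, -0.4, -2.2]
finger_gap: 0.0365
grasp_force: 29.6
```

```bash
python3 -c "
from h import *
to((.5682,-.0437,.1357))
b=manip.camera('side')[50:260,150:430,::-1]
cv2.imwrite('pics/s9.png',cv2.resize(b,None,fx=2,fy=2,interpolation=2))"
```

```text
t 42.0 p [ 0.568  -0.0448  0.2756] rpy [-1.7998e+02  1.0000e-02  9.7540e+01] gap 0.0365 F 29.6
-> (0.5682, -0.0437, 0.1357) tool d [0.001  0.0004 0.1399]
```

View pics/s9.png

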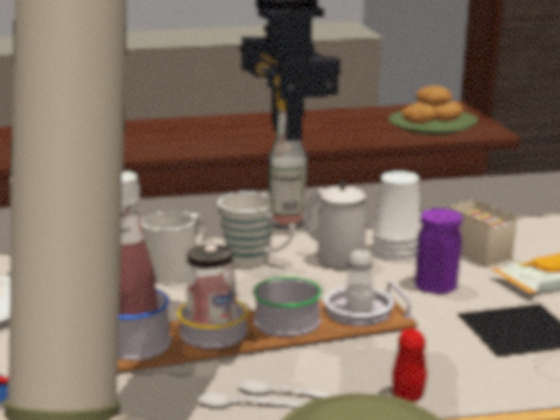

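Hot sauce hangs upright (288,190) over the green cup (287,305). Lower it.

Emit:
jog_arm:
  motion:
    - {"tx": 0.001,"ty": 0,"tz": 0.008,"wx": 0,"wy": 0,"wz": 0}
    - {"tx": 0,"ty": 0,"tz": 0.016,"wx": 0,"wy": 0,"wz": 0}
    - {"tx": 0,"ty": 0,"tz": 0.02,"wx": 0,"wy": 0,"wz": 0}
    - {"tx": 0,"ty": 0,"tz": 0.02,"wx": 0,"wy": 0,"wz": 0}
    - {"tx": 0,"ty": 0,"tz": 0.018,"wx": 0,"wy": 0,"wz": 0}
    - {"tx": 0,"ty": 0,"tz": 0.016,"wx": 0,"wy": 0,"wz": 0}
    - {"tx": 0,"ty": 0,"tz": 0.014,"wx": 0,"wy": 0,"wz": 0}
    - {"tx": 0,"ty": 0,"tz": 0.011,"wx": 0,"wy": 0,"wz": 0}
    - {"tx": 0,"ty": 0,"tz": 0.008,"wx": 0,"wy": 0,"wz": 0}
    - {"tx": 0,"ty": 0,"tz": 0.005,"wx": 0,"wy": 0,"wz": 0}
    - {"tx": 0,"ty": 0,"tz": 0.003,"wx": 0,"wy": 0,"wz": 0}
    - {"tx": 0,"ty": 0,"tz": 0,"wx": 0,"wy": 0,"wz": 0}

```text
clock: 43.25
ee_pos: [0.568, -0.0433, 0.1367]
orientation: [180.0, -0.0, 97.6]
contact_force: [-0.4, 0.5, -1.5]
finger_gap: 0.0364
grasp_force: 29.6
```

Emit:
jog_arm:
  motion:
    - {"tx": 0,"ty": 0,"tz": 0.001,"wx": 0,"wy": 0,"wz": 0}
    - {"tx": 0,"ty": 0,"tz": 0,"wx": 0,"wy": 0,"wz": 0}
    - {"tx": 0,"ty": 0,"tz": 0,"wx": 0,"wy": 0,"wz": 0}

```text
clock: 43.55
ee_pos: [0.5681, -0.0433, 0.136]
orientation: [180.0, 0.0, 97.6]
contact_force: [-0.2, -0.4, -2.6]
finger_gap: 0.0364
grasp_force: 29.6
```

Another millimetre, then open and rise.

Emit:
jog_arm:
  motion:
    - {"tx": 0,"ty": 0,"tz": 0.001,"wx": 0,"wy": 0,"wz": 0}
    - {"tx": 0,"ty": 0,"tz": 0,"wx": 0,"wy": 0,"wz": 0}
    - {"tx": 0,"ty": 0,"tz": 0,"wx": 0,"wy": 0,"wz": 0}

```text
clock: 43.85
ee_pos: [0.5684, -0.0434, 0.1356]
orientation: [179.9, 0.0, 97.6]
contact_force: [0.4, -0.1, 5.6]
finger_gap: 0.0365
grasp_force: 30.1
```

Emit:
jog_arm:
  motion:
    - {"tx": 0,"ty": 0,"tz": 0,"wx": 0,"wy": 0,"wz": 0}
    - {"tx": 0,"ty": 0,"tz": 0,"wx": 0,"wy": 0,"wz": 0}
    - {"tx": 0,"ty": 0,"tz": 0,"wx": 0,"wy": 0,"wz": 0}
    - {"tx": 0,"ty": 0,"tz": 0,"wx": 0,"wy": 0,"wz": 0}
    - {"tx": 0,"ty": 0,"tz": 0,"wx": 0,"wy": 0,"wz": 0}
    - {"tx": 0,"ty": 0,"tz": 0,"wx": 0,"wy": 0,"wz": 0}
    - {"tx": 0,"ty": 0,"tz": -0.01,"wx": 0,"wy": 0,"wz": 0}
    - {"tx": 0,"ty": 0,"tz": -0.03,"wx": 0,"wy": 0,"wz": 0}
    - {"tx": 0,"ty": 0,"tz": -0.035,"wx": 0,"wy": 0,"wz": 0}
    - {"tx": 0,"ty": 0,"tz": -0.035,"wx": 0,"wy": 0,"wz": 0}
    - {"tx": 0,"ty": 0,"tz": -0.035,"wx": 0,"wy": 0,"wz": 0}
    - {"tx": 0,"ty": 0,"tz": -0.025,"wx": 0,"wy": 0,"wz": 0}
  fingers: 0

```text
clock: 45.05
ee_pos: [0.5679, -0.0432, 0.3082]
orientation: [179.8, 0.1, 97.6]
contact_force: [0.9, -0.4, 0.2]
finger_gap: 0.0881
grasp_force: 0.0
```

Emit:
jog_arm:
  motion:
    - {"tx": -0.02,"ty": -0.01,"tz": 0,"wx": 0,"wy": 0,"wz": 0}
    - {"tx": -0.035,"ty": -0.015,"tz": 0,"wx": 0,"wy": 0,"wz": 0}
    - {"tx": -0.035,"ty": -0.015,"tz": 0,"wx": 0,"wy": 0,"wz": 0}
    - {"tx": -0.035,"ty": -0.015,"tz": 0,"wx": 0,"wy": 0,"wz": 0}
    - {"tx": -0.035,"ty": -0.015,"tz": 0,"wx": 0,"wy": 0,"wz": 0}
    - {"tx": -0.035,"ty": -0.015,"tz": 0,"wx": 0,"wy": 0,"wz": 0}
    - {"tx": -0.035,"ty": -0.01,"tz": 0,"wx": 0,"wy": 0,"wz": 0}
    - {"tx": -0.035,"ty": -0.01,"tz": 0,"wx": 0,"wy": 0,"wz": 0}
    - {"tx": -0.02,"ty": 0,"tz": 0,"wx": 0,"wy": 0,"wz": 0}
    - {"tx": 0,"ty": 0,"tz": 0,"wx": 0,"wy": 0,"wz": 0}
    - {"tx": 0,"ty": 0,"tz": 0,"wx": 0,"wy": 0,"wz": 0}
    - {"tx": 0,"ty": 0,"tz": 0,"wx": 0,"wy": 0,"wz": 0}

```text
clock: 46.25
ee_pos: [0.5015, -0.3385, 0.3053]
orientation: [180.0, 0.0, 97.6]
contact_force: [-0.2, 0.0, -0.6]
finger_gap: 0.0883
grasp_force: 0.0
```

```bash
python3 -c "
from h import *
to()
a=manip.camera('top')[130:260,150:430,::-1]; b=manip.camera('side')[100:260,150:430,::-1]
cv2.imwrite('pics/s10.png',cv2.resize(np.vstack([a,b]),None,fx=2,fy=2,interpolation=2))"
```

```text
t 46.25 p [ 0.5015 -0.3385  0.3053] rpy [1.7998e+02 1.0000e-02 9.7620e+01] gap 0.0883 F 0.0
```

View pics/s10.png

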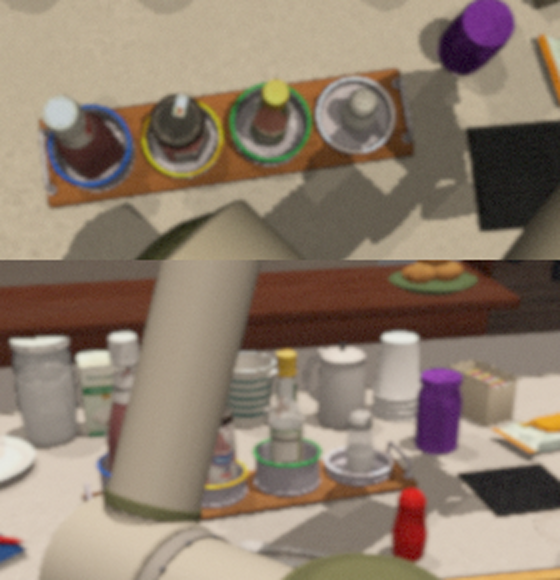

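All four stand upright and centred: ketchup/blue, jam/yellow, hot sauce/green, salt/white. The gripper is clear.

```bash
python3 -c "
from workcell import manip
print(manip.sign_off())"
```

```text
the job is handed in; nothing more can be done
None
```

I handed the job in at 46 s: in the final pictures ketchup stands upright in the deepest cup, hot sauce in the second, jam in the third and salt in the shallowest, with the gripper clear; sign-off returned no verdict.

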